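Balance the centrifuge rotor

ROBOT

A 6-joint arm with a two-finger parallel gripper is mounted at the origin on a cart in front of the work surface, level with it; the furniture and walls round the work are solid. World frame = base frame: x ahead of the robot, y to its left, z up, the work surface at z = 0. Lengths are in m, angles in rad, forces in N, time in s.
With the tool pointing down it reaches from about 0.425 to 0.95 m from the base axis. Payload 3.5 kg.
Tool frame: the origin (TCP) lies between the finger pads; the fingertips stand 22 mm ahead of it and the grasp point (between the pads) lies 3 mm ahead of it (ctrl.nose_length is the z of the fingertips in the tool frame, in m); z points along the fingers, y is the line along which they close (so a half turn about z gives the same grasp; the last joint's range is limited). The gripper opens to 85 mm and grips with 20 to 120 N. Pads are 22 mm wide; open, the fingers measure 114 mm over their backs; the gripper's body (76 mm by 85 mm) begins 54 mm behind the grasp point. The pads swing forward as they close: fully open they stand 13 mm farther back than shut.
Start: joints at [-1.28, 0.286, 1.577, -0, 1.279, -0.15], TCP at [0.288, -0.61, 0.253] pointing down, gripper open.
Joint ranges: [-2.77, 2.77], [-0.9, 2.22], [0.21, 2.48], [-1.53, 4.67], [0.24, 2.81], [-2.84, 2.84]. Speed limits (rad/s): [2.79, 2.79, 3.14, 3.14, 3.14, 3.14].

INTERFACE

Orientations are given as a unit quaternion [x, y, z, w].
In Python, from plant import ctrl gives the robot as it stands. The module is installed in compiled form; this text tells all that it offers.
- The arm moves only by the tool send_rows, never from a script. Its argument "rows" is text: rows parted by semicolons, each of 7 numbers parted by spaces: the turn, a rotation vector about the tool's x, y, z in a scale on which 1.0 is 45 degrees, then the shift along the tool's x, y, z in shares of 0.75 m (1.0 is 0.75 m), then the opening, from -1 (shut) to 1 (fully open). A call has 1 to 8 rows; each row is the pose to reach, as a shift and turn from the pose commanded when the call began, along the tool's axes at that moment; what a row does not reach only later rows make up. A row lasts 1/8 s, in which the tool goes at most 62.5 mm and 10.7 degrees, less where a joint would pass 70% of its speed; a pose out of reach is approached as far as the arm can. Shift and turn numbers lie between -1 and 1, and a call with a number outside is refused. A call with a gripper value outside its range is refused whole. The fingers move at their own pace and stop on an object; "grip_force" is the grip in N (left out, the last holds). Time passes only in rows, so rows that repeat a pose let the fingers close. It gives the time, the measured TCP pose, the force, the opening and the grip force at its end, in the units of the state.
- ctrl.get_state(): the state, without advancing time (a new reading comes with each control period).
- ctrl.read_camera(name): name is "scene" or "top"; returns a dict with "color" (400x640x3 uint8, red, green, blue), "fx", "fy", "cx", "cy" (pixels), "extrinsics" (4x4, takes a point from world to camera coordinates). Camera axes: x right, y down, z forward; pixel columns grow to the right and rows downward; lengths in m; the calibration is good to about 2 mm. A picture is of the moment at which its call begins. There is no depth.
- ctrl.sign_off(): hands the job in; it is judged then, once.
Trained networks look in a picture, given as the dict that the camera call returned (one of the last four; its "shot" number tells which), for a name from the list of things; names that differ only in an ending like _2 or _b are one class to them, and where a whole thing is asked for, a point or a joint stands for the part that bears it (a point fixed in the world has none). Each returns a list of dicts, best first, with "p" (0 to 1); they miss things now and then, are a little off and sometimes report something else, mostly with a low value. They report only what shows in the picture. A call takes as long as a camera call. They do not tell look-alikes from the thing itself.
- ctrl.look_for(picture, target): "position" ([x, y, z] in m, in the coordinates of the camera as it stood for that picture, good to about 4 mm: the middle of the surface that is visible of it).
The state is a dict: "time": time; "qpos": joint angles; "dq": joint speeds; "joint_efforts": joint torques, N m; "eef_pos": TCP position; "tcp_rot": TCP orientation; "contact_force": force on the tool from outside, world axes, zero at the start; "wrist_torque": the same for the moment, N m; "opening": opening from 0.0 (shut) to 1.0 (fully open); "finger_force": force on a finger pad.
Only numpy, scipy, OpenCV 4.12 (cv2) and the standard library are available. Lean on these libraries where they do the work, as an engineer would, in place of code of your own. Each camera call takes 0.05 s, during which the arm holds its last target. There are 200 camera calls.

TASK

Balance this centrifuge rotor for the next run: two tubes with the same cap colour weigh the same, so shift tubes until every tube sits fully down in a bucket directly opposite the other tube of its own colour. All six buckets are full and the samples are layered, so keep every tube upright throughout; an empty hole of the white rack can hold one while you swap. Leave the green-capped tube in its hole of the rack and the brown bottle where they are.

Things in the scene. Friction and masses are not known exactly. Their poses are not given: they have to be found in the camera images.
- tube_red_a: one of two alike sealed tubes with a bright red cap. Loose, upright, 115 mm tall, 45 to 65 g: off-white body 29 mm across, with a hemispherical bottom; ribbed cap 35 mm across, from 101 to 115 mm up, to be gripped from above. Origin: lowest point of its round bottom; z runs up to the cap.
- tube_red_b: the other of two alike sealed tubes with a bright red cap. Loose, upright, 115 mm tall, 45 to 65 g: off-white body 29 mm across, with a hemispherical bottom; ribbed cap 35 mm across, from 101 to 115 mm up, to be gripped from above. Origin: lowest point of its round bottom; z runs up to the cap.
- tube_blue_a: one of two alike sealed tubes with a blue cap. Loose, upright, 115 mm tall, 45 to 65 g: off-white body 29 mm across, with a hemispherical bottom; ribbed cap 35 mm across, from 101 to 115 mm up, to be gripped from above. Origin: lowest point of its round bottom; z runs up to the cap.
- tube_blue_b: the other of two alike sealed tubes with a blue cap. Loose, upright, 115 mm tall, 45 to 65 g: off-white body 29 mm across, with a hemispherical bottom; ribbed cap 35 mm across, from 101 to 115 mm up, to be gripped from above. Origin: lowest point of its round bottom; z runs up to the cap.
- tube_yellow_a: one of two alike sealed tubes with a yellow cap. Loose, upright, 115 mm tall, 45 to 65 g: off-white body 29 mm across, with a hemispherical bottom; ribbed cap 35 mm across, from 101 to 115 mm up, to be gripped from above. Origin: lowest point of its round bottom; z runs up to the cap.
- tube_yellow_b: the other of two alike sealed tubes with a yellow cap. Loose, upright, 115 mm tall, 45 to 65 g: off-white body 29 mm across, with a hemispherical bottom; ribbed cap 35 mm across, from 101 to 115 mm up, to be gripped from above. Origin: lowest point of its round bottom; z runs up to the cap.
- rotor: six-bucket centrifuge rotor, grey and aluminium, fixed. Origin on its axis at worktop height, z up. Bucket centres 80 mm from the axis, at 0, 60, .. 300 degrees from its x axis (facing ones 160 mm apart). Bucket bore 33 mm, rim 85 mm and floor 23 mm high; a tube fully down has its origin 23 mm up, cap top 138 mm. Hub nut 97 mm high. All buckets start full.
- rack: white tube rack, 124 x 124 mm, fixed; origin: centre of its underside, z up. Four 33 mm holes at x = +-31, y = +-31 mm in its frame; upper plate's top 60 mm high. A tube in it has its origin 6 mm up, cap top 121 mm. One hole holds the green-capped tube, three are empty.
- tube_green: a seventh tube, same shape and size, with a green cap, in one hole of the rack; not part of this run. Origin: lowest point of its round bottom; z up.
- brown_bottle: small brown bottle with a black cap, 48 mm across, 105 mm tall, loose, to the right of the work. Origin: centre of its underside.
Things that resemble listed ones, but are neither listed nor needed, are in the scene too. Leave any purple or turquoise look-alike of the tube_blue_a alone. What is shaped like the tube_blue_b but orange is not meant.

How it is judged:
At the end, for the whole second after the job is handed in: Each of the six red-, blue- and yellow-capped tubes stands in a bucket of the rotor (8 mm off the ring of bucket centres at most, bottom 15 to 30 mm above the worktop, tilted under 0.15 rad), is at rest, and is opposite the tube of the same cap colour (at least 150 mm apart) (horizontal distance between tube_red_a and rotor between 0.072 and 0.088 m and z of tube_red_a in the frame of rotor between 0.015 and 0.03 m and angle between each of tube_red_a, tube_blue_b, tube_yellow_b, tube_blue_a, tube_yellow_a, tube_red_b's own z axis and vertical below 0.15 rad and linear speed of each of tube_red_a, tube_blue_b, tube_yellow_b, tube_blue_a, tube_yellow_a, tube_red_b below 0.02 m/s and horizontal distance between tube_blue_b and rotor between 0.072 and 0.088 m and z of tube_blue_b in the frame of rotor between 0.015 and 0.03 m and horizontal distance between tube_yellow_b and rotor between 0.072 and 0.088 m and z of tube_yellow_b in the frame of rotor between 0.015 and 0.03 m and horizontal distance between tube_blue_a and rotor between 0.072 and 0.088 m and z of tube_blue_a in the frame of rotor between 0.015 and 0.03 m and horizontal distance between tube_yellow_a and rotor between 0.072 and 0.088 m and z of tube_yellow_a in the frame of rotor between 0.015 and 0.03 m and horizontal distance between tube_red_b and rotor between 0.072 and 0.088 m and z of tube_red_b in the frame of rotor between 0.015 and 0.03 m and horizontal distance between tube_red_a and tube_red_b above 0.15 m and horizontal distance between tube_blue_a and tube_blue_b above 0.15 m and horizontal distance between tube_yellow_a and tube_yellow_b above 0.15 m); the robot touches nothing.
It fails at once if a tube is tipped by more than 0.5 rad (angle between any of tube_red_a, tube_blue_b, tube_yellow_b, tube_blue_a, tube_yellow_a, tube_red_b's own z axis and vertical above 0.5 rad).
It fails at once if the green-capped tube is moved by more than 15 mm or tipped (distance of tube_green from where it was at the start of the episode above 0.015 m or angle between tube_green's own z axis and vertical above 0.3 rad).
It fails at once if the brown bottle is moved by more than 15 mm or tipped (distance of brown_bottle from where it was at the start of the episode above 0.015 m or angle between brown_bottle's own z axis and vertical above 0.3 rad).
It also fails if it takes over 109 s, if anything falls off the work surface, if the arm or the gripper's body presses on something with over 40 N, if the wrist force passes 120 N, or if a joint passes its speed limit or range.

## Working session

There is one attempt and no reset: what is moved stays moved. The work goes in short steps, Python scripts to look and compute and a tool call to move; the robot and the scene stay as the last step left them, time stands still between calls to the robot, and variables do not carry over. Pictures are saved under pics/ and viewed, at most 14 in all, crops included, and the job is handed in when it is done.

Besides the shell and the picture viewer there is one more tool, called after "Emit:" by a JSON object that holds its "method" and its "body". send_rows: Moves the arm, as the interface text tells. Its arguments: {"type":"object","properties":{"rows":{"type":"string"},"grip_force":{"type":"number"}},"required":["rows"]}

```bash
mkdir -p pics; cat > h.py <<'E'
import numpy as np,cv2
from plant import ctrl
def w(p,c):
    E=np.array(p['extrinsics']);return E[:3,:3].T@(np.array(c)-E[:3,3])
def proj(p,X):
    E=np.array(p['extrinsics']);c=E[:3,:3]@np.array(X)+E[:3,3];return np.array([p['fx']*c[0]/c[2]+p['cx'],p['fy']*c[1]/c[2]+p['cy']])
def ray(p,u,v,z):
    E=np.array(p['extrinsics']);R=E[:3,:3];o=-R.T@E[:3,3];d=R.T@np.array([(u-p['cx'])/p['fx'],(v-p['cy'])/p['fy'],1]);return o+d*(z-o[2])/d[2]
def save(p,n):cv2.imwrite('pics/'+n,cv2.cvtColor(np.array(p['color']),cv2.COLOR_RGB2BGR))
E
python3 - <<'E'
from h import *
for n in('top','scene'):
    p=ctrl.read_camera(n);save(p,n+'0.png')
    E=np.array(p['extrinsics']);print(n,p['fx'],-E[:3,:3].T@E[:3,3])
    for t in('tube_red_a','tube_blue_a','tube_yellow_a','tube_green','rotor','rack','brown_bottle'):
        for r in ctrl.look_for(p,t):
            if r['p']>.25: x=w(p,r['position']);print(t,round(r['p'],2),x.round(3),proj(p,x).round())
s=ctrl.get_state();print(s['eef_pos'],s['tcp_rot'],s['time'],ctrl.nose_length)
E
```

```text
top 382.3676678431891 [ 0.34960611 -0.08043062  0.99667373]
tube_red_a 0.75 [0.511 0.105 0.138] [228. 197.]
tube_red_a 0.71 [0.511 0.241 0.133] [168. 197.]
tube_red_a 0.68 [0.595 0.245 0.138] [168. 161.]
tube_blue_a 0.8 [0.586 0.104 0.136] [229. 165.]
tube_blue_a 0.74 [0.397 0.217 0.112] [179. 248.]
tube_blue_a 0.69 [0.584 0.017 0.112] [268. 169.]
tube_blue_a 0.55 [0.473 0.182 0.138] [192. 213.]
tube_blue_a 0.52 [0.509 0.017 0.115] [267. 200.]
tube_yellow_a 0.68 [0.634 0.173 0.134] [201. 146.]
tube_yellow_a 0.68 [0.511 0.111 0.138] [225. 197.]
tube_green 0.8 [ 0.628 -0.147  0.118] [337. 151.]
rotor 0.86 [0.555 0.175 0.072] [205. 185.]
rack 0.83 [ 0.588 -0.166  0.058] [343. 173.]
scene 463.740948661262 [-0.34558428  0.42314031  0.67002148]
tube_red_a 0.7 [0.513 0.252 0.123] [188. 224.]
tube_red_a 0.55 [0.592 0.252 0.135] [177. 202.]
tube_blue_a 0.8 [0.584 0.119 0.126] [234. 191.]
tube_blue_a 0.74 [0.511 0.029 0.074] [284. 212.]
tube_blue_a 0.74 [0.395 0.227 0.078] [222. 265.]
tube_blue_a 0.72 [0.579 0.029 0.075] [271. 199.]
tube_yellow_a 0.78 [0.509 0.123 0.125] [245. 206.]
tube_yellow_a 0.66 [0.623 0.184 0.119] [202. 194.]
tube_green 0.47 [ 0.633 -0.138  0.105] [317. 164.]
rotor 0.84 [0.513 0.198 0.077] [216. 233.]
rack 0.7 [ 0.627 -0.115  0.06 ] [311. 181.]
brown_bottle 0.76 [ 0.481 -0.415  0.054] [431. 175.]
[ 0.28801267 -0.61044424  0.25334092] [9.75814962e-01 2.18598171e-01 3.39282507e-06 1.71465348e-06] 0.8 0.022
```

View pics/top0.png

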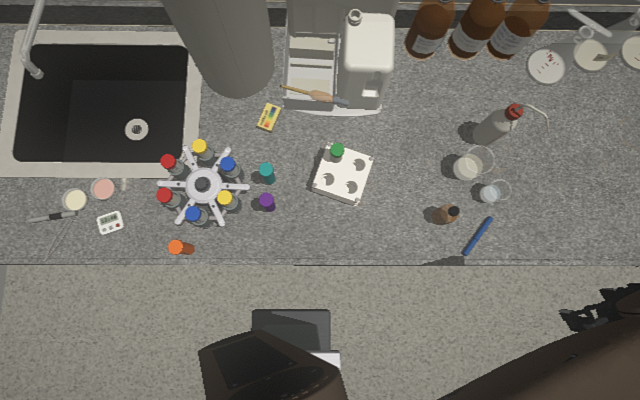

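View pics/scene0.png

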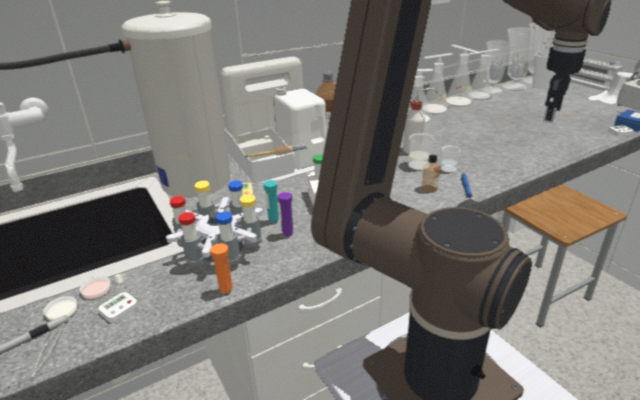

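The rotor, going clockwise in the top picture, holds: yellow (199,146), blue (228,163), yellow (225,197), blue (193,213), red (164,195), red (168,161). Cycling the three near tubes balances it: yellow(225,197) to the near-blue bucket, near red to the yellow bucket, blue to the near-red bucket via the rack. The rack is at (343,173) with green at (337,150). Orange, purple and turquoise are decoys.

```bash
cat > fit.py <<'E'
from h import *
from scipy.optimize import least_squares
HUE={'r':(172,6),'b':(106,125),'y':(22,34),'g':(50,75)}
def blobs(p,col):
    h=cv2.cvtColor(np.array(p['color']),cv2.COLOR_RGB2HSV);a,b=HUE[col];H=h[...,0]
    m=((H>=a)|(H<=b) if a>b else (H>=a)&(H<=b))&(h[...,1]>140)&(h[...,2]>70)
    n,l,s,c=cv2.connectedComponentsWithStats(m.astype('uint8'));return [(c[i],s[i,4]) for i in range(1,n) if s[i,4]>25]
def capc(p,x,y,zt):
    t=np.linspace(0,2*np.pi,24)
    P=np.array([proj(p,(x+.0175*np.cos(a),y+.0175*np.sin(a),z)) for a in t for z in(zt,zt-.014)],dtype=np.float32)
    M=cv2.moments(cv2.convexHull(P));return np.array([M['m10'],M['m01']])/M['m00']
def cap(views,guess,col,zt):
    o=[]
    for p in views:
        g=proj(p,(*guess,zt-.007));c=min(blobs(p,col),key=lambda b:np.hypot(*(b[0]-g)));o.append(c[0])
        if np.hypot(*(c[0]-g))>14:print('far',col,g,c)
    s=least_squares(lambda q:np.concatenate([capc(p,*q)-c for p,c in zip(views,o)]),[*guess,zt])
    return s.x,np.abs(s.fun).max()
E
python3 - <<'E'
from fit import *
V=[ctrl.read_camera('top'),ctrl.read_camera('scene')]
G=[('y',.632,.173),('b',.586,.107),('y',.509,.111),('b',.472,.182),('r',.511,.243),('r',.593,.246)]
X=[]
for c,x,y in G:
    q,e=cap(V,(x,y),c,.138);X.append(q);print(c,q.round(4),round(e,2))
X=np.array(X)
f=lambda q:np.concatenate([X[i,:2]-q[:2]-.08*np.array([np.cos(q[2]-i*np.pi/3),np.sin(q[2]-i*np.pi/3)]) for i in range(6)])
s=least_squares(f,[.552,.178,0]);print('rotor',s.x.round(4),(s.fun*1e3).round(1))
for i in range(6):a=s.x[2]-i*np.pi/3;print(i,(s.x[:2]+.08*np.array([np.cos(a),np.sin(a)])).round(4))
print('green',cap(V,(.63,-.147),'g',.121))
p=V[0];im=np.array(p['color']);hsv=cv2.cvtColor(im,cv2.COLOR_RGB2HSV)
m=((hsv[...,2]>165)&(hsv[...,1]<50)).astype('uint8');m[:130]=0;m[210:]=0;m[:,:300]=0;m[:,390:]=0
c=max(cv2.findContours(m,0,1)[0],key=cv2.contourArea);R=cv2.minAreaRect(c);print(R)
for b in cv2.boxPoints(R):print(ray(p,*b,.06).round(4))
d=((hsv[...,2]<120)).astype('uint8')
h=np.zeros_like(d);cv2.drawContours(h,[cv2.convexHull(c)],-1,1,-1);d*=h
n,l,st,ce=cv2.connectedComponentsWithStats(d)
for i in range(1,n):
    if st[i,4]>15:print('hole',ce[i],st[i,4],ray(p,*ce[i],.06).round(4))
crop=cv2.resize(cv2.cvtColor(im[100:230,140:390],cv2.COLOR_RGB2BGR),None,fx=3.2,fy=3.2,interpolation=2);cv2.imwrite('pics/crop.png',crop)
E
```

```text
y [0.635  0.1783 0.1393] 0.4
b [0.5919 0.1107 0.1415] 0.48
y [0.5121 0.114  0.1397] 0.41
b [0.4748 0.1847 0.1416] 0.69
r [0.5171 0.2519 0.141 ] 0.49
r [0.597  0.2483 0.1419] 0.43
rotor [ 0.5547  0.1813 -0.0387] [ 0.4  0.1 -0.   0.1  0.1  0.4  0.1  0.2 -0.3 -0.2 -0.3 -0.7]
0 [0.6346 0.1782]
1 [0.5919 0.1105]
2 [0.512  0.1136]
3 [0.4747 0.1844]
4 [0.5174 0.2521]
5 [0.5973 0.249 ]Traceback (most recent call last):
  File "<stdin>", line 11, in <module>
  File "fit.py", line 15, in cap
    g=proj(p,(*guess,zt-.007));c=min(blobs(p,col),key=lambda b:np.hypot(*(b[0]-g)));o.append(c[0])
                                 ~~~^^^^^^^^^^^^^^^^^^^^^^^^^^^^^^^^^^^^^^^^^^^^^^^
ValueError: min() iterable argument is empty
```

The rotor fit is consistent, with residuals under 1 mm and cap tops at about 140 mm against 138 expected. The rack comes next.

```bash
python3 - <<'E'
from fit import *
HUE['g']=(45,85)
p=ctrl.read_camera('top')
try:
  q,e=cap([p],(.63,-.147),'g',.121)
  print('green',q,e)
except Exception as ex: print(ex)
im=np.array(p['color']);hsv=cv2.cvtColor(im,cv2.COLOR_RGB2HSV)
print('green px',hsv[151,337])
m=((hsv[...,2]>165)&(hsv[...,1]<50)).astype('uint8');m[:130]=0;m[210:]=0;m[:,:300]=0;m[:,390:]=0
c=max(cv2.findContours(m,0,1)[0],key=cv2.contourArea);R=cv2.minAreaRect(c);print(R,ray(p,*R[0],.06))
for b in cv2.boxPoints(R):print(ray(p,*b,.06).round(4))
d=((hsv[...,2]<150)).astype('uint8')
h=np.zeros_like(d);cv2.drawContours(h,[cv2.convexHull(c)],-1,1,-1);d*=cv2.erode(h,np.ones((3,3)))
n,l,st,ce=cv2.connectedComponentsWithStats(d)
for i in range(1,n):
    if st[i,4]>15:print('hole',ce[i],st[i],ray(p,*ce[i],.06).round(4))
cv2.imwrite('pics/crop.png',cv2.resize(cv2.cvtColor(im[120:220,290:400],cv2.COLOR_RGB2BGR),None,fx=5,fy=5,interpolation=2))
E
```

```text
min() iterable argument is empty
green px [ 65 119 156]
((342.40313720703125, 173.4910888671875), (50.16606903076172, 51.81782150268555), 19.290042877197266) [ 0.5877     -0.16478048  0.06      ]
[ 0.5456 -0.0836  0.06  ]
[ 0.6737 -0.1269  0.06  ]
[ 0.6305 -0.2474  0.06  ]
[ 0.5042 -0.2016  0.06  ]
hole [333.71568627 158.18627451] [325 153  18  10 102] [ 0.6276 -0.1431  0.06  ]
hole [359.16304348 164.17391304] [354 159  11  12  92] [ 0.6123 -0.2076  0.06  ]
hole [328.63291139 178.51898734] [324 173  10  12  79] [ 0.5745 -0.13    0.06  ]
hole [351.68539326 186.43820225] [347 181  10  12  89] [ 0.5544 -0.1878  0.06  ]
hole [346.30434783 199.26086957] [332 194  25  11  46] [ 0.5216 -0.1738  0.06  ]
```

View pics/crop.png

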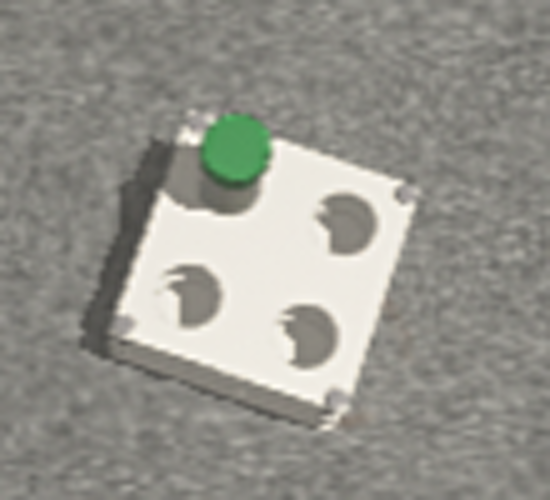

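Careful with the scale: shifts go in shares of 0.75 m and turns go in shares of 45 degrees. That gives: 433 mm is 0.5773, -304 mm is -0.4053, 25.26 degrees is 0.5613.

Emit:
{"method": "send_rows", "body": {"rows": "0 0 0.2667 0.288 -0.2027 -0.0627 0.3;0 0 0.5613 0.288 -0.2027 -0.0627 0.3;0 0 0.5613 0.5773 -0.4053 -0.0627 0.3;0 0 0.5613 0.5773 -0.4053 -0.0627 0.3;0 0 0.5613 0.5773 -0.4053 -0.0627 0.3;0 0 0.5613 0.5773 -0.4053 -0.0627 0.3;0 0 0.5613 0.5773 -0.4053 -0.0627 0.3;0 0 0.5613 0.5773 -0.4053 -0.0627 0.3", "grip_force": 40}}

```text
time: 1.95
eef_pos: [0.535, -0.1765, 0.2989]
tcp_rot: [1.0, -0.0, 0.0, 0.0]
contact_force: [1.5, -1.2, -0.0]
opening: 0.648
finger_force: 0.0
```

```bash
cat > d.py <<'E'
from h import *
from scipy.spatial.transform import Rotation as Q
def go(*T):
    s=ctrl.get_state();R=Q.from_quat(s['tcp_rot']).as_matrix();print('t',s['time'],'pos',np.round(s['eef_pos'],4),'open',round(s['opening'],3),'ff',s['finger_force'],'F',np.round(s['contact_force'],1))
    print('x-axis yaw deg',np.degrees(np.arctan2(R[1,0],R[0,0])),'tilt',np.degrees(np.arccos(-R[2,2])),'q6',s['qpos'][5])
    for t in T:print(t,'tool shift mm',(R.T@(np.array(t)-s['eef_pos'])*1e3).round(1))
E
python3 - <<'E'
from d import *
from scipy.optimize import least_squares
p=ctrl.read_camera('top')
H=np.array([ray(p,*u,.06)[:2] for u in((358.8,164.2),(327.6,178.8),(351.2,186.8))])
L=np.array([(.031,-.031),(-.031,.031),(-.031,-.031)])
f=lambda q:(np.array([[np.cos(q[2]),-np.sin(q[2])],[np.sin(q[2]),np.cos(q[2])]])@L.T).T+q[:2]-H
s=least_squares(lambda q:f(q).ravel(),[.588,-.165,-.3]);print(s.x,(s.fun*1e3).round(1),(H+f(s.x)).round(4))
go((.4747,.1844,.26),(.4747,.1844,.132))
E
```

```text
[ 0.59294136 -0.16710943 -0.33188404] [-0.   0.1  0.  -0.3  0.   0.2] [[ 0.6121 -0.2065]
 [ 0.5737 -0.1277]
 [ 0.5535 -0.1863]]
t 2.0 pos [ 0.5377 -0.1702  0.2996] open 0.648 ff 0.0 F [-0.1  3.5  0.5]
x-axis yaw deg 0.31215868223559357 tilt 0.35807254340892314 q6 1.0749552673259466
(0.4747, 0.1844, 0.26) tool shift mm [ -61.2 -354.8   40.9]
(0.4747, 0.1844, 0.132) tool shift mm [ -61.8 -354.2  168.9]
```

Converted, -354 mm is -0.472, -62 mm is -0.0827.

Emit:
{"method": "send_rows", "body": {"rows": "0 0 0 -0.0827 -0.472 0.0533 0.3;0 0 0 -0.0827 -0.472 0.0533 0.3;0 0 0 -0.0827 -0.472 0.0533 0.3;0 0 0 -0.0827 -0.472 0.0533 0.3;0 0 0 -0.0827 -0.472 0.0533 0.3;0 0 0 -0.0827 -0.472 0.0533 0.3;0 0 0 -0.0827 -0.472 0.0533 0.3;0 0 0 -0.0827 -0.472 0.0533 0.3"}}

```text
time: 3.0
eef_pos: [0.4724, 0.1755, 0.2585]
tcp_rot: [1.0, 0.0, 0.0, 0.0]
contact_force: [0.1, -0.6, 0.3]
opening: 0.654
finger_force: 0.0
```

```bash
python3 -c "
from d import *
p=ctrl.read_camera('scene');save(p,'s1.png')
go((.4747,.1844,.16),(.4747,.1844,.132))"
```

```text
t 3.05 pos [0.4726 0.175  0.2586] open 0.647 ff 0.0 F [ 0.2 -0.4  0.2]
x-axis yaw deg -0.044902047033783685 tilt 0.03683996891808976 q6 1.724884064717842
(0.4747, 0.1844, 0.16) tool shift mm [ 2.  -9.4 98.6]
(0.4747, 0.1844, 0.132) tool shift mm [  2.   -9.5 126.6]
```

View pics/s1.png

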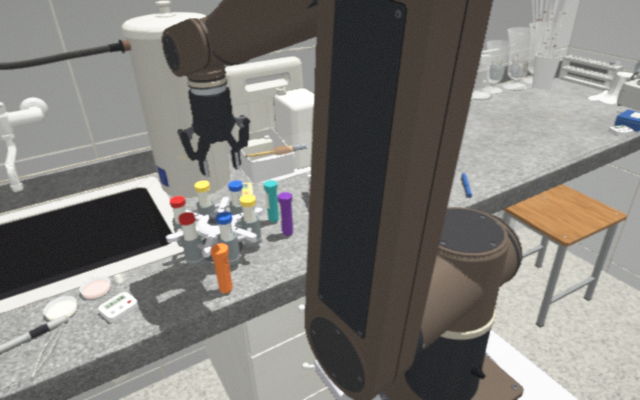

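The gripper is above the near blue tube (225,218) and the fingers straddle it along y.

Converted, 127 mm is 0.1693, -9.4 mm is -0.0125.

Emit:
{"method": "send_rows", "body": {"rows": "0 0 0 0.0027 -0.0125 0 0.3;0 0 0 0.0027 -0.0125 0.0533 0.3;0 0 0 0.0027 -0.0125 0.1067 0.3;0 0 0 0.0027 -0.0125 0.1467 0.3;0 0 0 0.0027 -0.0125 0.1693 0.3;0 0 0 0.0027 -0.0125 0.1693 0.3"}}

```text
time: 3.8
eef_pos: [0.4739, 0.1847, 0.1304]
tcp_rot: [1.0, -0.0, -0.001, 0.0]
contact_force: [0.1, -0.1, 0.3]
opening: 0.65
finger_force: 0.0
```

```bash
python3 -c "
from d import *
go((.4747,.1844,.132))"
```

```text
t 3.8 pos [0.4739 0.1847 0.1304] open 0.65 ff 0.0 F [ 0.1 -0.1  0.3]
x-axis yaw deg -0.056163698136234445 tilt 0.13322904133775734 q6 1.7436175437102228
(0.4747, 0.1844, 0.132) tool shift mm [ 0.8  0.3 -1.6]
```

Converted, 1 mm is 0.0013.

Emit:
{"method": "send_rows", "body": {"rows": "0 0 0 0.0013 0 0 -1;0 0 0 0.0013 0 0 -1;0 0 0 0.0013 0 0 -1;0 0 0 0.0013 0 0 -1;0 0 0 0.0013 0 0 -1", "grip_force": 40}}

```text
time: 4.42
eef_pos: [0.4765, 0.1854, 0.1331]
tcp_rot: [1.0, -0.0, 0.002, -0.0]
contact_force: [0.2, 0.1, 6.1]
opening: 0.376
finger_force: 39.9
```

Converted, 260 mm is 0.3467, -130 mm is -0.1733.

Emit:
{"method": "send_rows", "body": {"rows": "0 0 0 0 0 -0.0533 -1;0 0 0 0 0 -0.12 -1;0 0 0 0 0 -0.1733 -1;0 0 0 0.0107 0.0493 -0.1733 -1;0 0 0 0.024 0.116 -0.1733 -1;0 0 0 0.04 0.1933 -0.1733 -1;0 0 0 0.056 0.2707 -0.1733 -1;0 0 0 0.072 0.3467 -0.1733 -1"}}

```text
time: 5.42
eef_pos: [0.5288, -0.0766, 0.2607]
tcp_rot: [1.0, -0.0, -0.001, -0.0]
contact_force: [0.2, 0.1, -0.8]
opening: 0.373
finger_force: 40.4
```

```bash
python3 -c "
from d import *
go((.5535,-.1863,.26),(.5535,-.1863,.117))"
```

```text
t 5.425 pos [ 0.5288 -0.0766  0.2607] open 0.373 ff 40.44487226754427 F [ 0.2  0.1 -0.8]
x-axis yaw deg -0.004191075221184774 tilt 0.06352751879594318 q6 1.2370038625246087
(0.5535, -0.1863, 0.26) tool shift mm [ 24.7 109.7   0.6]
(0.5535, -0.1863, 0.117) tool shift mm [ 24.9 109.7 143.6]
```

Converted, 110 mm is 0.1467, 105 mm is 0.14.

Emit:
{"method": "send_rows", "body": {"rows": "0 0 0 0.016 0.0667 0 -1;0 0 0 0.0333 0.14 0 -1;0 0 0 0.0333 0.1467 0 -1;0 0 0 0.0333 0.1467 0 -1;0 0 0 0.0333 0.1467 0 -1;0 0 0 0.0333 0.1467 0 -1"}}

```text
time: 6.18
eef_pos: [0.5541, -0.1836, 0.2614]
tcp_rot: [1.0, 0.001, -0.0, -0.0]
contact_force: [-0.4, 0.4, -1.5]
opening: 0.374
finger_force: 40.5
```

```bash
python3 - <<'E'
from d import *
V=[ctrl.read_camera('top'),ctrl.read_camera('scene')]
go((.5535,-.1863,.26))
for p in V[:1]:
    for r in ctrl.look_for(p,'tube_blue_a'):
        if r['p']>.25:print(w(p,r['position']).round(3),r['p'])
a=np.array(V[0]['color'])[110:230,280:410];b=np.array(V[1]['color'])[40:240,240:440]
a=cv2.resize(a,(433,400),interpolation=2);b=cv2.resize(b,(360,400)[::1],interpolation=2)
cv2.imwrite('pics/c2.png',np.hstack([a,b])[...,::-1])
E
```

```text
t 6.275 pos [ 0.5542 -0.1839  0.2615] open 0.374 ff 40.45357871800661 F [-0.1  0.4 -0.2]
x-axis yaw deg 0.07705941283844167 tilt 0.0127012781326505 q6 1.0753576402321858
(0.5535, -0.1863, 0.26) tool shift mm [-0.7  2.4  1.5]
[0.398 0.215 0.112] 0.7
[0.582 0.016 0.111] 0.65
[0.586 0.107 0.137] 0.57
[0.507 0.015 0.111] 0.54
```

View pics/c2.png

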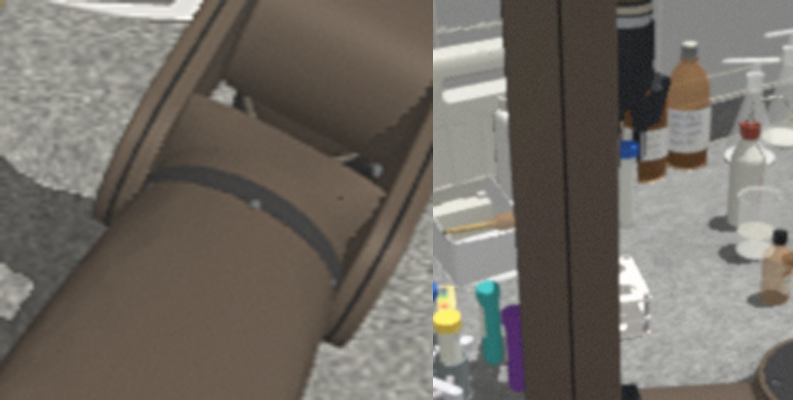

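The blue tube hangs upright above the rack in the right half of the picture, cap at about (628,150). The top view is blocked by the arm.

Converted, 116 mm is 0.1547, 2.4 mm is 0.0032.

Emit:
{"method": "send_rows", "body": {"rows": "0 0 0 -0.0007 0.0032 0.0533 -1;0 0 0 -0.0007 0.0032 0.1 -1;0 0 0 -0.0007 0.0032 0.1173 -1;0 0 0 -0.0007 0.0032 0.1307 -1;0 0 0 -0.0007 0.0032 0.144 -1;0 0 0 -0.0007 0.0032 0.1547 -1"}}

```text
time: 7.08
eef_pos: [0.5547, -0.187, 0.1462]
tcp_rot: [1.0, -0.0, 0.001, -0.0]
contact_force: [0.6, 3.0, 2.7]
opening: 0.376
finger_force: 40.6
```

Converted, 28 mm is 0.0373, 24 mm is 0.032.

Emit:
{"method": "send_rows", "body": {"rows": "0 0 0 0 -0.0009 0.0133 -1;0 0 0 0 -0.0009 0.024 -1;0 0 0 0 -0.0009 0.032 -1;0 0 0 0 -0.0009 0.0373 -1;0 0 0 0 -0.0009 0.0373 -1"}}

```text
time: 7.7
eef_pos: [0.5534, -0.1864, 0.1166]
tcp_rot: [1.0, -0.0, -0.0, -0.0]
contact_force: [0.9, 4.3, -1.2]
opening: 0.375
finger_force: 40.4
```

Converted, -145 mm is -0.1933, -110 mm is -0.1467.

Emit:
{"method": "send_rows", "body": {"rows": "0 0 0 0 0 0 0.3;0 0 0 0 0 0 0.3;0 0 0 0 0 0 0.3;0 0 0 0 0 -0.04 0.3;0 0 0 0 0 -0.12 0.3;0 0 0 -0.0067 -0.0533 -0.1467 0.3;0 0 0 -0.016 -0.12 -0.1467 0.3;0 0 0 -0.0267 -0.1933 -0.1467 0.3"}}

```text
time: 8.7
eef_pos: [0.5337, -0.0409, 0.2283]
tcp_rot: [1.0, -0.001, 0.001, 0.0]
contact_force: [1.4, 0.2, -0.2]
opening: 0.647
finger_force: 0.0
```

Converted, -155 mm is -0.2067, -115 mm is -0.1533.

Emit:
{"method": "send_rows", "body": {"rows": "0 0 0 -0.0107 -0.08 0 0.3;0 0 0 -0.0213 -0.1533 0 0.3;0 0 0 -0.0293 -0.2067 0 0.3;0 0 0 -0.0293 -0.2067 0 0.3;0 0 0 -0.0293 -0.2067 0 0.3;0 0 0 -0.0293 -0.2067 0 0.3"}}

```text
time: 9.45
eef_pos: [0.5121, 0.1122, 0.2274]
tcp_rot: [1.0, -0.001, 0.0, 0.0]
contact_force: [1.0, -0.3, -0.6]
opening: 0.649
finger_force: 0.0
```

```bash
python3 - <<'E'
from fit import *
from d import go
V=[ctrl.read_camera('top'),ctrl.read_camera('scene')]
go((.512,.1136,.132))
q=np.array([.5535,-.1863])
for p in V[:1]:
    g=proj(p,(*q,.114));print(g,[b for b in blobs(p,'b')])
    try:print(cap([p],q,'b',.121))
    except Exception as e:print(e)
a=np.array(V[0]['color'])[110:230,140:380]
cv2.imwrite('pics/c3.png',cv2.resize(a,None,fx=3.3,fy=3.3,interpolation=2)[...,::-1])
E
```

```text
t 9.55 pos [0.512  0.1123 0.2274] open 0.652 ff 0.0 F [-0.1 -0.8 -0.6]
x-axis yaw deg -0.10956793140362137 tilt 0.009497258972476963 q6 1.5950284586189303
(0.512, 0.1136, 0.132) tool shift mm [-0.1 -1.3 95.4]
[353.61344864 181.95765535] [(array([227.48026316, 163.56578947]), np.int32(152)), (array([353.29850746, 183.8880597 ]), np.int32(134))]
(array([ 0.54890343, -0.18550182,  0.12014326]), np.float64(2.992379933175471e-06))
```

View pics/c3.png

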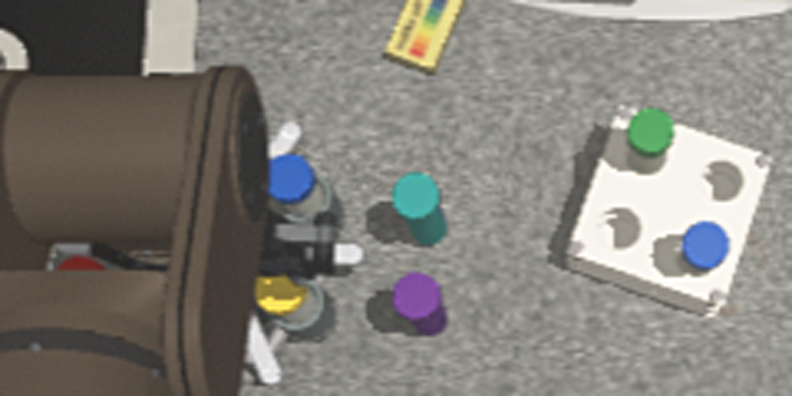

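The blue tube stands in the rack at (705,246), and the gripper is over the yellow bucket.

Converted, 95 mm is 0.1267, 75 mm is 0.1.

Emit:
{"method": "send_rows", "body": {"rows": "0 0 0 0 -0.0013 0.0533 0.3;0 0 0 0 -0.0013 0.1 0.3;0 0 0 0 -0.0013 0.1267 0.3;0 0 0 0 -0.0013 0.1267 0.3;0 0 0 0 -0.0013 0.1267 -1;0 0 0 0 -0.0013 0.1267 -1;0 0 0 0 -0.0013 0.1267 -1;0 0 0 0 -0.0013 0.1267 -1", "grip_force": 40}}

```text
time: 10.55
eef_pos: [0.5127, 0.1144, 0.1338]
tcp_rot: [1.0, 0.0, 0.001, 0.0]
contact_force: [-1.0, -0.9, 3.5]
opening: 0.373
finger_force: 39.9
```

Converted, -130 mm is -0.1733, -95 mm is -0.1267.

Emit:
{"method": "send_rows", "body": {"rows": "0 0 0 0 0 -0.06 -1;0 0 0 0 0 -0.1267 -1;0 0 0 0 0 -0.1733 -1;0 0 0 -0.0267 -0.0507 -0.1733 -1;0 0 0 -0.0493 -0.0947 -0.1733 -1;0 0 0 -0.0493 -0.0947 -0.1733 -1;0 0 0 -0.0493 -0.0947 -0.1733 -1;0 0 0 -0.0493 -0.0947 -0.1733 -1"}}

```text
time: 11.55
eef_pos: [0.4751, 0.1847, 0.2621]
tcp_rot: [1.0, -0.001, -0.0, 0.0]
contact_force: [0.1, 0.4, -1.3]
opening: 0.378
finger_force: 40.4
```

```bash
python3 - <<'E'
from fit import *
from d import go
go((.4747,.1844,.132))
p=ctrl.read_camera('scene')
b=np.array(p['color'])[60:300,120:340]
cv2.imwrite('pics/c4.png',cv2.resize(b,None,fx=2.4,fy=2.4,interpolation=2)[...,::-1])
E
```

```text
t 11.55 pos [0.4751 0.1847 0.2621] open 0.378 ff 40.44126679189503 F [ 0.1  0.4 -1.3]
x-axis yaw deg -0.06126328289949009 tilt 0.02418605661588901 q6 1.743600076082685
(0.4747, 0.1844, 0.132) tool shift mm [ -0.3   0.3 130.1]
```

View pics/c4.png

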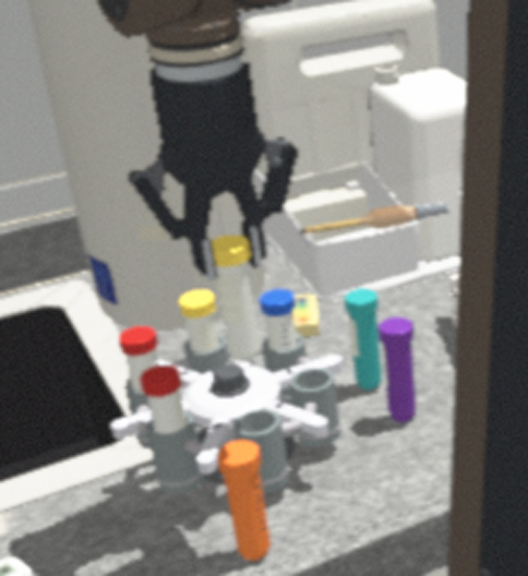

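The yellow tube hangs upright above the two empty buckets at (258,430) and (312,385), and it is lined up with the near one.

Converted, 88 mm is 0.1173, 78 mm is 0.104.

Emit:
{"method": "send_rows", "body": {"rows": "0 0 0 0 0 0.0533 -1;0 0 0 0 0 0.0773 -1;0 0 0 0 0 0.0907 -1;0 0 0 0 0 0.104 -1;0 0 0 0 0 0.1173 -1;0 0 0 0 0 0.1173 -1"}}

```text
time: 12.35
eef_pos: [0.4744, 0.1853, 0.1737]
tcp_rot: [1.0, -0.0, -0.001, 0.0]
contact_force: [-0.1, 0.1, -0.7]
opening: 0.377
finger_force: 40.4
```

Clean entry.

Converted, 40 mm is 0.0533, 36 mm is 0.048.

Emit:
{"method": "send_rows", "body": {"rows": "0 0 0 0 0 0.02 -1;0 0 0 0 0 0.0373 -1;0 0 0 0 0 0.048 -1;0 0 0 0 0 0.0533 -1;0 0 0 0 0 0.0533 -1"}}

```text
time: 12.98
eef_pos: [0.475, 0.1854, 0.1344]
tcp_rot: [1.0, -0.0, 0.0, -0.0]
contact_force: [-0.8, -0.7, 0.2]
opening: 0.376
finger_force: 40.4
```

Converted, -95 mm is -0.1267, -67 mm is -0.0893.

Emit:
{"method": "send_rows", "body": {"rows": "0 0 0 0 0 0 0.3;0 0 0 0 0 0 0.3;0 0 0 0 0 0 0.3;0 0 0 0 0 -0.0667 0.3;0 0 0 0 0 -0.1267 0.3;0 0 0 0.0267 -0.044 -0.1267 0.3;0 0 0 0.056 -0.0893 -0.1267 0.3;0 0 0 0.056 -0.0893 -0.1267 0.3"}}

```text
time: 13.98
eef_pos: [0.5176, 0.2539, 0.2294]
tcp_rot: [1.0, 0.001, 0.0, -0.0]
contact_force: [0.1, -0.3, -0.3]
opening: 0.654
finger_force: 0.0
```

Emit:
{"method": "send_rows", "body": {"rows": "0 0 0 0 0 0 0.3;0 0 0 0 0 0 0.3"}}

```text
time: 14.22
eef_pos: [0.5163, 0.2517, 0.2292]
tcp_rot: [1.0, -0.0, -0.0, 0.0]
contact_force: [0.3, -0.2, 0.1]
opening: 0.647
finger_force: 0.0
```

```bash
python3 - <<'E'
from fit import *
from d import go
go((.5174,.2521,.133))
p=ctrl.read_camera('scene')
b=np.array(p['color'])[60:300,120:340]
cv2.imwrite('pics/c5.png',cv2.resize(b,None,fx=2.4,fy=2.4,interpolation=2)[...,::-1])
E
```

```text
t 14.225 pos [0.5163 0.2517 0.2292] open 0.647 ff 0.0 F [ 0.3 -0.2  0.1]
x-axis yaw deg -0.03768428593947388 tilt 0.03711167413311188 q6 1.84866177525661
(0.5174, 0.2521, 0.133) tool shift mm [ 1.2 -0.4 96.2]
```

View pics/c5.png

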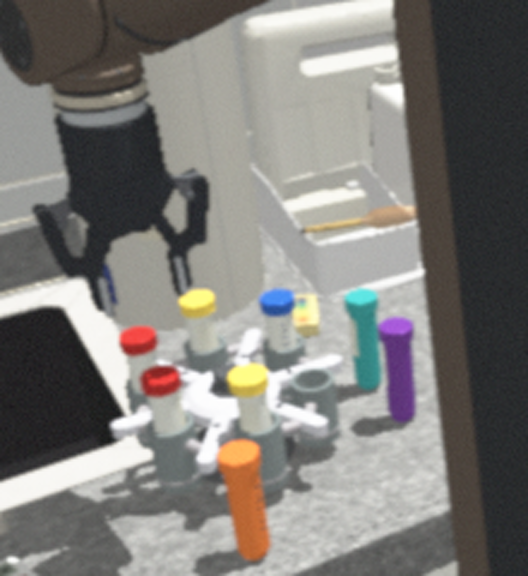

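The yellow tube is seated at (250,380) and the near red one at (160,380) is next.

Converted, 96 mm is 0.128, 75 mm is 0.1.

Emit:
{"method": "send_rows", "body": {"rows": "0 0 0 0.0013 0 0.0533 0.3;0 0 0 0.0013 0 0.1 0.3;0 0 0 0.0013 0 0.128 0.3;0 0 0 0.0013 0 0.128 0.3;0 0 0 0.0013 0 0.128 -1;0 0 0 0.0013 0 0.128 -1;0 0 0 0.0013 0 0.128 -1;0 0 0 0.0013 0 0.128 -1", "grip_force": 40}}

```text
time: 15.28
eef_pos: [0.5188, 0.2526, 0.135]
tcp_rot: [1.0, 0.0, 0.001, -0.0]
contact_force: [-0.7, -0.1, 5.7]
opening: 0.376
finger_force: 40.0
```

Converted, 138.5 mm is 0.1847, -130 mm is -0.1733.

Emit:
{"method": "send_rows", "body": {"rows": "0 0 0 0 0 -0.06 -1;0 0 0 0 0 -0.1267 -1;0 0 0 0 0 -0.1733 -1;0 0 0 -0.0027 0.06 -0.1733 -1;0 0 0 -0.0053 0.1267 -0.1733 -1;0 0 0 -0.0067 0.1847 -0.1733 -1;0 0 0 -0.0067 0.1847 -0.1733 -1;0 0 0 -0.0067 0.1847 -0.1733 -1"}}

```text
time: 16.27
eef_pos: [0.5126, 0.1142, 0.2631]
tcp_rot: [1.0, -0.0, -0.0, -0.0]
contact_force: [-0.4, 0.1, -0.1]
opening: 0.377
finger_force: 40.3
```

Emit:
{"method": "send_rows", "body": {"rows": "0 0 0 0 0 0 -1;0 0 0 0 0 0 -1;0 0 0 0 0 0.0267 -1;0 0 0 0 0 0.0467 -1;0 0 0 0 0 0.0467 -1;0 0 0 0 0 0.0467 -1"}}

```text
time: 17.02
eef_pos: [0.513, 0.114, 0.2288]
tcp_rot: [1.0, 0.0, 0.0, -0.0]
contact_force: [-0.0, 0.6, 0.6]
opening: 0.375
finger_force: 40.3
```

```bash
python3 -c "
from d import *
go((.512,.1136,.134))"
```

```text
t 17.025 pos [0.513  0.114  0.2288] open 0.375 ff 40.258773397654295 F [-0.   0.6  0.6]
x-axis yaw deg 0.01013320223842713 tilt 0.032214715873406116 q6 1.5961594546087396
(0.512, 0.1136, 0.134) tool shift mm [-1.1  0.4 94.8]
```

Converted, 52 mm is 0.0693, 42 mm is 0.056.

Emit:
{"method": "send_rows", "body": {"rows": "0 0 0 -0.0007 0.0003 0.0267 -1;0 0 0 -0.0007 0.0003 0.0427 -1;0 0 0 -0.0007 0.0003 0.056 -1;0 0 0 -0.0007 0.0003 0.0693 -1;0 0 0 -0.0007 0.0003 0.0693 -1"}}

```text
time: 17.65
eef_pos: [0.5119, 0.1137, 0.1755]
tcp_rot: [1.0, -0.0, -0.001, -0.0]
contact_force: [0.4, -0.1, -0.3]
opening: 0.376
finger_force: 40.2
```

Converted, 41 mm is 0.0547, 36 mm is 0.048.

Emit:
{"method": "send_rows", "body": {"rows": "0 0 0 0 0 0.02 -1;0 0 0 0 0 0.0373 -1;0 0 0 0 0 0.048 -1;0 0 0 0 0 0.0547 -1;0 0 0 0 0 0.0547 -1"}}

```text
time: 18.27
eef_pos: [0.5124, 0.1137, 0.1354]
tcp_rot: [1.0, -0.0, -0.0, -0.0]
contact_force: [-0.1, 0.4, -0.3]
opening: 0.378
finger_force: 40.3
```

Converted, 155 mm is 0.2067, 100 mm is 0.1333.

Emit:
{"method": "send_rows", "body": {"rows": "0 0 0 0 0 0 0.3;0 0 0 0 0 0 0.3;0 0 0 0 0 0 0.3;0 0 0 0 0 -0.0667 0.3;0 0 0 0 0 -0.1267 0.3;0 0 0 0.008 0.0667 -0.1267 0.3;0 0 0 0.016 0.1333 -0.1267 0.3;0 0 0 0.0267 0.2067 -0.1267 0.3"}}

```text
time: 19.27
eef_pos: [0.5322, -0.0424, 0.2308]
tcp_rot: [1.0, 0.001, 0.0, 0.0]
contact_force: [1.8, 1.1, 0.3]
opening: 0.654
finger_force: 0.0
```

```bash
python3 - <<'E'
from fit import *
from d import go
V=[ctrl.read_camera('top'),ctrl.read_camera('scene')]
go((.5535,-.1863,.23))
print(cap(V[:1],(.5535,-.1863),'b',.121))
a=np.array(V[0]['color'])[110:230,140:380];b=np.array(V[1]['color'])[140:300,120:340]
a=cv2.resize(a,(400,200),interpolation=2);b=cv2.resize(b,(400,290),interpolation=2)
cv2.imwrite('pics/c6.png',np.vstack([a,b])[...,::-1])
E
```

```text
t 19.375 pos [ 0.5328 -0.0456  0.2307] open 0.647 ff 0.0 F [-0.3 -0.8  0.7]
x-axis yaw deg -0.3160303043027927 tilt 0.11709052982326235 q6 1.3022851513397031
(0.5535, -0.1863, 0.23) tool shift mm [ 21.5 140.6   1. ]
(array([ 0.54890343, -0.18550182,  0.12014326]), np.float64(2.992379933175471e-06))
```

View pics/c6.png

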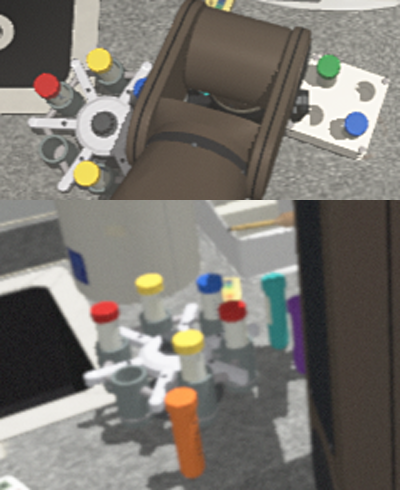

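The red tube is seated at lower (232,315), the empty bucket is at (130,380), and blue waits in the rack.

Emit:
{"method": "send_rows", "body": {"rows": "0 0 0 0.012 0.08 0 0.3;0 0 0 0.024 0.16 0 0.3;0 0 0 0.024 0.1867 0 0.3;0 0 0 0.024 0.1867 0 0.3;0 0 0 0.024 0.1867 0 0.3;0 0 0 0.024 0.1867 0 0.3"}}

```text
time: 20.12
eef_pos: [0.5502, -0.1796, 0.2304]
tcp_rot: [1.0, 0.001, -0.0, -0.0]
contact_force: [0.1, -0.1, -0.7]
opening: 0.648
finger_force: 0.0
```

```bash
python3 -c "
from d import *
go((.551,-.186,.117))"
```

```text
t 20.125 pos [ 0.5502 -0.1796  0.2304] open 0.648 ff 0.0 F [ 0.1 -0.1 -0.7]
x-axis yaw deg 0.11365699214507426 tilt 0.021310349371964955 q6 1.077892386274911
(0.551, -0.186, 0.117) tool shift mm [  0.8   6.5 113.4]
```

Converted, 113 mm is 0.1507, 6.5 mm is 0.0087.

Emit:
{"method": "send_rows", "body": {"rows": "0 0 0 0.0013 0.0087 0.0533 0.3;0 0 0 0.0013 0.0087 0.1133 0.3;0 0 0 0.0013 0.0087 0.1507 0.3;0 0 0 0.0013 0.0087 0.1507 0.3;0 0 0 0.0013 0.0087 0.1507 -1;0 0 0 0.0013 0.0087 0.1507 -1;0 0 0 0.0013 0.0087 0.1507 -1;0 0 0 0.0013 0.0087 0.1507 -1", "grip_force": 40}}

```text
time: 21.12
eef_pos: [0.5525, -0.1879, 0.1194]
tcp_rot: [1.0, -0.0, 0.002, 0.0]
contact_force: [0.5, 2.2, 6.6]
opening: 0.373
finger_force: 40.1
```

Converted, -200 mm is -0.2667, -150 mm is -0.2.

Emit:
{"method": "send_rows", "body": {"rows": "0 0 0 0 0 -0.04 -1;0 0 0 0 0 -0.1067 -1;0 0 0 0 0 -0.1733 -1;0 0 0 0 0 -0.2 -1;0 0 0 -0.004 -0.0533 -0.2 -1;0 0 0 -0.0093 -0.12 -0.2 -1;0 0 0 -0.0147 -0.1933 -0.2 -1;0 0 0 -0.02 -0.2667 -0.2 -1"}}

```text
time: 22.12
eef_pos: [0.5352, 0.0135, 0.2654]
tcp_rot: [1.0, -0.0, -0.001, 0.0]
contact_force: [0.6, -0.9, -1.3]
opening: 0.371
finger_force: 40.2
```

Converted, -238 mm is -0.3173, -210 mm is -0.28.

Emit:
{"method": "send_rows", "body": {"rows": "0 0 0 -0.0053 -0.0733 0 -1;0 0 0 -0.0107 -0.1467 0 -1;0 0 0 -0.016 -0.22 0 -1;0 0 0 -0.0213 -0.28 0 -1;0 0 0 -0.0247 -0.3173 0 -1;0 0 0 -0.0247 -0.3173 0 -1;0 0 0 -0.0247 -0.3173 0 -1;0 0 0 -0.0247 -0.3173 0 -1"}}

```text
time: 23.12
eef_pos: [0.5179, 0.249, 0.2668]
tcp_rot: [1.0, -0.001, -0.0, 0.0]
contact_force: [-1.2, -1.0, -0.2]
opening: 0.376
finger_force: 40.2
```

```bash
python3 - <<'E'
from fit import *
from d import go
p=ctrl.read_camera('scene')
go((.5174,.2521,.134))
b=np.array(p['color'])[60:300,120:340]
cv2.imwrite('pics/c7.png',cv2.resize(b,None,fx=2.4,fy=2.4,interpolation=2)[...,::-1])
E
```

```text
t 23.175 pos [0.518  0.2491 0.267 ] open 0.369 ff 40.20472023636103 F [-0.1  0.7 -1.3]
x-axis yaw deg -0.09278011514528353 tilt 0.02989937863670989 q6 1.8443931711149182
(0.5174, 0.2521, 0.134) tool shift mm [ -0.5  -3.1 133. ]
```

View pics/c7.png

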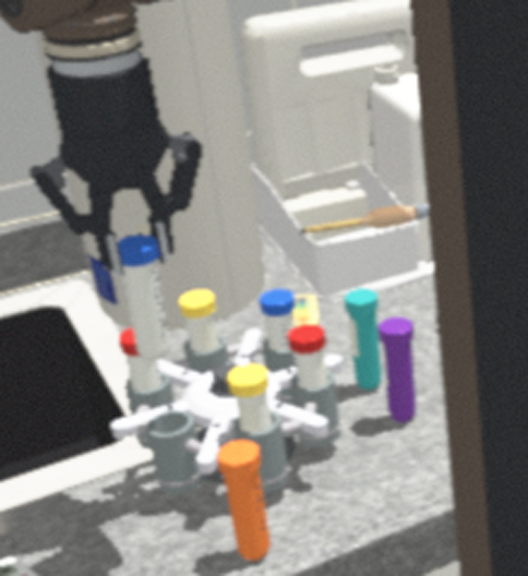

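The blue tube is upright above the empty bucket at (173,430).

Converted, 90 mm is 0.12, 84 mm is 0.112.

Emit:
{"method": "send_rows", "body": {"rows": "0 0 0 0 -0.004 0.0267 -1;0 0 0 0 -0.004 0.0667 -1;0 0 0 0 -0.004 0.0907 -1;0 0 0 0 -0.004 0.1013 -1;0 0 0 0 -0.004 0.112 -1;0 0 0 0 -0.004 0.12 -1;0 0 0 0 -0.004 0.12 -1"}}

```text
time: 24.05
eef_pos: [0.5177, 0.2524, 0.1771]
tcp_rot: [1.0, 0.0, -0.0, 0.001]
contact_force: [-0.6, -5.2, -0.8]
opening: 0.377
finger_force: 40.2
```

Converted, 41 mm is 0.0547, 36 mm is 0.048.

Emit:
{"method": "send_rows", "body": {"rows": "0 0 0 0 0.0013 0 -1;0 0 0 0 0.0013 0.0187 -1;0 0 0 0 0.0013 0.0347 -1;0 0 0 0 0.0013 0.048 -1;0 0 0 0 0.0013 0.0547 -1;0 0 0 0 0.0013 0.0547 -1"}}

```text
time: 24.8
eef_pos: [0.518, 0.2522, 0.1365]
tcp_rot: [1.0, -0.0, 0.0, 0.0]
contact_force: [-1.5, -5.5, 0.3]
opening: 0.371
finger_force: 40.4
```

Converted, 160 mm is 0.2133, -120 mm is -0.16.

Emit:
{"method": "send_rows", "body": {"rows": "0 0 0 0 0 0 0.3;0 0 0 0 0 0 0.3;0 0 0 0 0 0 0.3;0 0 0 0 0 -0.0667 0.3;0 0 0 0 0 -0.1467 0.3;0 0 0 0.0107 0.0667 -0.16 0.3;0 0 0 0.016 0.14 -0.16 0.3;0 0 0 0.02 0.2133 -0.16 0.3"}}

```text
time: 25.8
eef_pos: [0.5329, 0.0912, 0.257]
tcp_rot: [1.0, 0.0, 0.001, -0.0]
contact_force: [1.0, -0.0, 1.1]
opening: 0.651
finger_force: 0.0
```

Converted, 240 mm is 0.32, 180 mm is 0.24.

Emit:
{"method": "send_rows", "body": {"rows": "0 0 0 0.008 0.08 0 0.3;0 0 0 0.0133 0.16 0 0.3;0 0 0 0.016 0.24 0 0.3;0 0 0 0.02 0.32 0 0.3;0 0 0 0.02 0.32 0 0.3;0 0 0 0.02 0.32 0 0.3"}}

```text
time: 26.55
eef_pos: [0.5477, -0.1475, 0.2562]
tcp_rot: [1.0, -0.0, 0.0, -0.001]
contact_force: [-0.3, -0.2, 0.2]
opening: 0.648
finger_force: 0.0
```

```bash
python3 - <<'E'
from fit import *
V=[ctrl.read_camera('top'),ctrl.read_camera('scene')]
print(ctrl.get_state()['eef_pos'])
G=[('y',.632,.173),('b',.586,.107),('r',.509,.111),('y',.472,.182),('b',.515,.248),('r',.593,.246)]
for c,x,y in G:
    try:
        q,e=cap(V,(x,y),c,.138);print(c,q.round(4),round(e,2),np.hypot(*(q[:2]-[.5547,.1813])))
    except Exception as e:print(c,e)
a=np.array(V[0]['color'])[110:270,140:380];b=np.array(V[1]['color'])[140:300,120:340]
a=cv2.resize(a,(440,290),interpolation=2);b=cv2.resize(b,(440,300),interpolation=2)
cv2.imwrite('pics/c8.png',np.vstack([a,b])[...,::-1])
E
```

```text
[ 0.54777204 -0.14639529  0.25625682]
y [0.6353 0.1785 0.1363] 0.17 0.08067085195715744
b [0.5917 0.1106 0.1416] 0.56 0.07980719709075189
r [0.5105 0.114  0.1413] 0.71 0.08053960063420677
y [0.474  0.1882 0.1356] 0.99 0.08100715306183227
b [0.5147 0.2494 0.141 ] 0.34 0.07898699484998173
r [0.5972 0.2485 0.1419] 0.27 0.07951007671912182
```

View pics/c8.png

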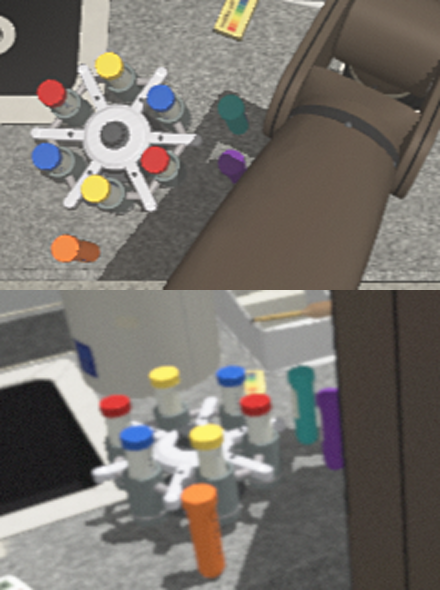

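Both views show the same colours facing each other: yellow (108,65) and (95,188), blue (160,98) and (45,156), red (51,93) and (154,160). All the caps are at seated height.

```bash
python3 -c "
from plant import ctrl
print(ctrl.sign_off())"
```

```text
the job is handed in; nothing more can be done
None
```

The rotor is balanced: all six tubes measured fully seated, with each colour facing its twin. I handed the job in at about 27 s of robot time, and hand-in returned no verdict.

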